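Refit the control knob of a bag sealer

ROBOT

A 6-joint arm with a two-finger parallel gripper is mounted at the origin on the work surface. World frame = base frame: x ahead of the robot, y to its left, z up, the work surface at z = 0. Lengths are in m, angles in rad, forces in N, time in s.
With the tool pointing down it reaches from about 0.3 to 0.85 m from the base axis. Payload 4.2 kg.
Tool frame: the origin (TCP) lies midway between the tips of the shut fingers; the grasp point (between the pads) lies 19 mm behind it; z points along the fingers, y is the direction in which the jaws open and shut (so a half turn about z gives the same grasp; the last joint's range is limited). The gripper opens to 91 mm and grips with 3 to 60 N. Pads are 32 mm wide; open, the fingers measure 118 mm over their backs; the gripper's body (76 mm by 178 mm) begins 60 mm behind the grasp point.
Start: joints at [1.107, 0.32, 1.565, -0, 1.257, -0.02], TCP at [0.247, 0.519, 0.214] pointing down, gripper open.
Joint ranges: [-3.11, 3.11], [-0.84, 2.01], [0.21, 2.61], [-1.34, 4.49], [0.05, 2.63], [-2.56, 2.56]. Speed limits (rad/s): [2.57, 2.57, 3.14, 3.14, 3.14, 3.14].

INTERFACE

Orientations are given as a unit quaternion [w, x, y, z].
In Python, from bench import get_state, grab_frame, hand_in gives the robot as it stands.
- The arm moves only by the tool arm_command, never from a script. Its argument "deltas" is a list that holds one entry, the list of rows, each a list of 7 numbers: the shift along the tool's x, y, z in mm, then the turn, a rotation vector about the tool's x, y, z in rad, then the closure in counts, from 0 (fully open) to 255 (shut). In form: [[[tx, ty, tz, ax, ay, az, hand], ...]]. A call has 1 to 20 rows; each row shifts and turns the pose as measured when the row begins, along the tool's axes as they then stand; what a row does not reach is not made up. A row lasts 1/12 s, in which the tool goes at most 41.7 mm and 7.16 degrees, less where a joint would pass 70% of its speed; a pose out of reach is approached as far as the arm can. A call is refused whole if a number of a shift passes 41.7 or a number of a turn 0.125, either way. A call with a gripper value outside its range is refused whole. The fingers move at their own pace and stop on an object; "newtons" is the grip in N (left out, the last holds). Time passes only in rows, so rows that do not move let the fingers close. It gives the time, the measured TCP pose, the force and the opening at its end, in the units of the state.
- get_state(): the state, without advancing time (a new reading comes with each control period).
- grab_frame(name): name is "scene" or "top" or "wrist"; returns a dict with "frame" (420x560x3 uint8, red, green, blue), "depth" (420x560 float32, m along the optical axis (not along the pixel's ray), 0 where there is no reading), "intrinsics" (3x3 intrinsics, pixels), "T" (4x4, takes a point from camera to world coordinates); the wrist camera has in their place "tool_from_camera" (4x4, takes a point from camera to tool coordinates, whose origin is the TCP and whose axes are the flange's). Camera axes: x right, y up, looking along -z (the intrinsics and any distortion apply to the point x, -y, -z); pixel columns grow to the right and rows downward; lengths in m; the calibration is good to about 2 mm. A picture is of the moment at which its call begins: read the wrist's pose just before it.
- hand_in(): hands the job in, once; it reports no verdict.
The state is a dict: "time": time; "joints": joint angles; "qd": joint speeds; "tau": joint torques, N m; "tool_pos": TCP position; "eef_rot": TCP orientation; "contact_force": force on the tool from outside, world axes, zero at the start; "ft_torque": the same for the moment, N m; "grip_width": finger opening in m.
Only numpy, scipy, OpenCV 4.12 (cv2) and the standard library are available. Lean on these libraries where they do the work, as an engineer would, in place of code of your own. Each camera call takes 0.05 s, during which the arm holds its last target.

TASK

The bag sealer on the packing counter has lost its control knob. Take the knob from the parts tray, push it gently onto the D-shaped shaft while slowly turning it until it drops fully home, then turn the fitted knob clockwise so that its pointer stands at the index rib, and let go. Never press the knob on the sealer harder than 30 N, and leave the jar, the can and the carton alone.

Things in the scene. Friction and masses are not known exactly. Their poses are not given: they have to be found in the camera images.
- knob_center (a point): Black plastic knob, loose, standing mouth down in the tray, 80 g. Point on its axis, half-way up (20 mm over its underside); z up its axis, +x towards its pointer. 40 mm high; round 48 mm grip from 9 mm above the underside to the top; below it a 56 mm flange with a 7 mm wide pointer nose reaching 34 mm from the axis; white line on top towards the pointer.
- knob_bore (a point): Mouth of the knob's bore: on its axis, at its underside; axes as the knob's. Bore 28 mm wide, 27 mm deep. The first 10 mm are round; deeper, a key block fills the pointer (+x) side, its flat face 3 mm from the axis. So the knob slips 10 mm onto the shaft at any angle, stops on the shaft's end, and drops the last 14 mm only with the pointer over the shaft's flat, within about 8 degrees.
- knob_pointer (a point): Point on the knob's flange under the pointer, 28 mm from its axis and 4 mm above its underside.
- shaft_tip (a point): Centre of the end of the sealer's upright steel shaft, 107 mm above the counter; axes as the sealer's. Shaft 26 mm in diameter, 24 mm long above a 3 mm collar of 36 mm diameter, 1.5 mm chamfer at the tip, one side cut flat 2 mm from the axis over the whole length. The flat's heading is not measured, but seen from above: 26 to 126 degrees counter-clockwise of the index rib at the start.
- index_rib (a point): Middle of the index rib, a black rib 20 x 5 x 3 mm on the sealer's top, 47 mm from the shaft, to +x of the sealer. The shaft turns stiffly (about 0.12 N m), stays where it is left, and has end stops about 29 degrees clockwise and 155 degrees counter-clockwise of the rib. Pressing over about 15 N while turning may drag the shaft along before the knob has dropped.
- sealer: Bag sealer, fixed: white case 130 x 130 mm, 80 mm high, shaft upright in its top; a low sealing bed with a steel jaw (to 75 mm high) and handle reaches 420 mm from the shaft to -y. Origin on the counter under the shaft's axis; z up; +x towards the index rib. Knob fully home: underside on the collar, 83 mm above the counter, its centre at 103 mm; stopped on the shaft's end: centre at 117 mm.
- tray: Flat grey parts tray, fixed, 170 x 170 mm, rim 10 mm high, floor 4 mm thick; the knob stands on its floor within 25 mm of its middle. Origin at the centre of its underside.
- jar: Bystander: clear jar with a white lid, 72 mm across, 95 mm high, on the counter; origin at its underside.
- can: Bystander: metal can, 52 mm across, 130 mm high, on the counter; origin at its underside.
- carton: Bystander: small cardboard carton 70 x 100 x 40 mm on the counter; origin at its underside.
Things that resemble listed ones, but are neither listed nor needed, are in the scene too. What is meant by the part that bears knob_center is not blue, and is the smaller of those in its own colour.

How it is judged:
By the outcome, as a careful person would: the job done as asked, in the order asked, and still so for the second after the job is handed in, with the robot touching nothing.
It also fails if it takes over 67 s, if anything falls off the work surface, if the arm or the gripper's body presses on something with over 40 N, if the wrist force passes 120 N, or if a joint passes its speed limit or range.

## Working session

There is one attempt and no reset: what is moved stays moved. The work goes in short steps, Python scripts to look and compute and a tool call to move; the robot and the scene stay as the last step left them, time stands still between calls to the robot, and variables do not carry over. Pictures are saved under pics/ and viewed, and the job is handed in when it is done.

Besides the shell and the picture viewer there is one more tool, called after "Emit:" as name(argument=value, ...) on one line, values as JSON. arm_command: Moves the arm, as the interface text tells. Its arguments: {"type":"object","properties":{"deltas":{"type":"array"},"newtons":{"type":"number"}},"required":["deltas"]}

```bash
mkdir -p pics; ls; cat > h.py <<'E'
import numpy as np,cv2,json
from bench import get_state,grab_frame
def save(n,f): cv2.imwrite('pics/'+n+'.png',cv2.cvtColor(f['frame'],cv2.COLOR_RGB2BGR))
E
python3 - <<'E'
from h import *
import pickle
s=get_state();print(s)
for n in ('scene','top','wrist'):
    f=grab_frame(n);save(n+'0',f);pickle.dump(f,open(n+'0.pkl','wb'))
    print(n,f['intrinsics'],f.get('T',f.get('tool_from_camera')),[k for k in f])
E
```

```text
pics
{'time': 0.0, 'joints': array([ 1.10699489e+00,  3.20285162e-01,  1.56570813e+00, -6.90799708e-06,
        1.25737993e+00, -1.99968873e-02]), 'qd': array([-0.00029488, -0.00127938,  0.00175736,  0.00095734, -0.00048808,
        0.00016   ]), 'tau': array([-1.49575466e-03, -4.12470174e+01, -2.31973028e+01,  7.26571237e-02,
        4.58017015e-02, -1.49654884e-04]), 'tool_pos': array([0.24666085, 0.51883398, 0.21311285]), 'eef_rot': array([-2.10075896e-04,  2.20084522e-01,  9.75480400e-01, -8.65151089e-04]), 'contact_force': array([0.47031115, 0.73976672, 0.99400164]), 'ft_torque': array([-0.03720726,  0.00563266,  0.02574483]), 'grip_width': 0.09132534941528939}
scene [[507.5624663    0.         277.1343494 ]
 [  0.         507.5624663  217.44823277]
 [  0.           0.           1.        ]] [[-0.35401672 -0.65791929  0.66469118  1.14284619]
 [ 0.93510945 -0.26084142  0.23985842  0.41854374]
 [ 0.01557151  0.7064729   0.70756877  0.72626408]
 [ 0.          0.          0.          1.        ]] ['frame', 'depth', 'intrinsics', 'T']
top [[449.49771341   0.         280.63717422]
 [  0.         449.49771341 219.30121558]
 [  0.           0.           1.        ]] [[-0.00520364  0.99194559 -0.12655776  0.44696256]
 [-0.99996262 -0.00603552 -0.0061905   0.20652367]
 [-0.00690448  0.12652082  0.99193992  0.91284762]
 [ 0.          0.          0.          1.        ]] ['frame', 'depth', 'intrinsics', 'T']
wrist [[347.84321852   0.         276.56156637]
 [  0.         347.84321852 212.35643858]
 [  0.           0.           1.        ]] [[-2.97007340e-04  9.62649536e-01  2.70750408e-01  7.65541728e-02]
 [ 9.99999008e-01  6.58671703e-04 -1.24492135e-03 -4.54230556e-04]
 [-1.37675859e-03  2.70749769e-01 -9.62648776e-01 -1.70523726e-01]
 [ 0.00000000e+00  0.00000000e+00  0.00000000e+00  1.00000000e+00]] ['frame', 'depth', 'intrinsics', 'tool_from_camera']
```

View pics/top0.png

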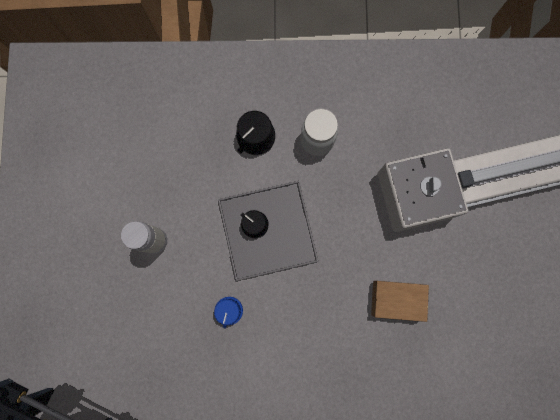

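View pics/scene0.png

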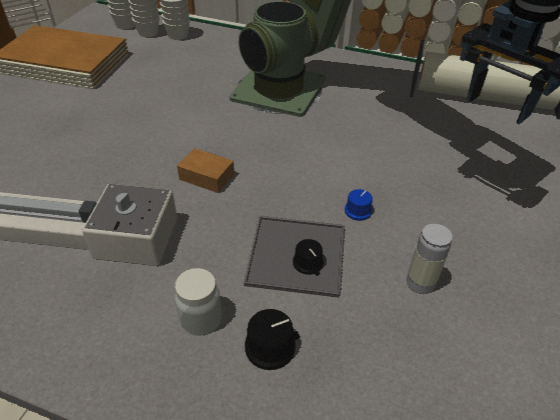

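View pics/wrist0.png

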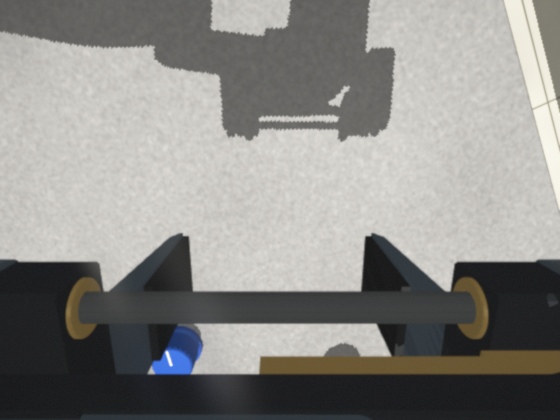

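Top view: the small black knob is in the tray at about (254,224) with its pointer up-left. The sealer shaft is at (431,186), the rib at about (423,162) and the can at (137,237). Next I'll zoom in on these.

```bash
python3 - <<'E'
import pickle,cv2,numpy as np
f=pickle.load(open('top0.pkl','rb'));im=cv2.cvtColor(f['frame'],cv2.COLOR_RGB2BGR)
g=lambda a:np.clip(a.astype(float)*1.8,0,255).astype(np.uint8)
a=cv2.resize(im[140:240,380:480],(400,400),interpolation=cv2.INTER_CUBIC)
b=cv2.resize(im[190:260,220:290],(400,400),interpolation=cv2.INTER_CUBIC)
cv2.imwrite('pics/crop0.png',g(np.hstack([a,b])))
f2=pickle.load(open('scene0.pkl','rb'));im=cv2.cvtColor(f2['frame'],cv2.COLOR_RGB2BGR)
a=cv2.resize(im[175:275,80:180],(400,400),interpolation=cv2.INTER_CUBIC)
b=cv2.resize(im[220:300,270:350],(400,400),interpolation=cv2.INTER_CUBIC)
cv2.imwrite('pics/crop1.png',g(np.hstack([a,b])))
E
```

```text
(no output)
```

View pics/crop0.png

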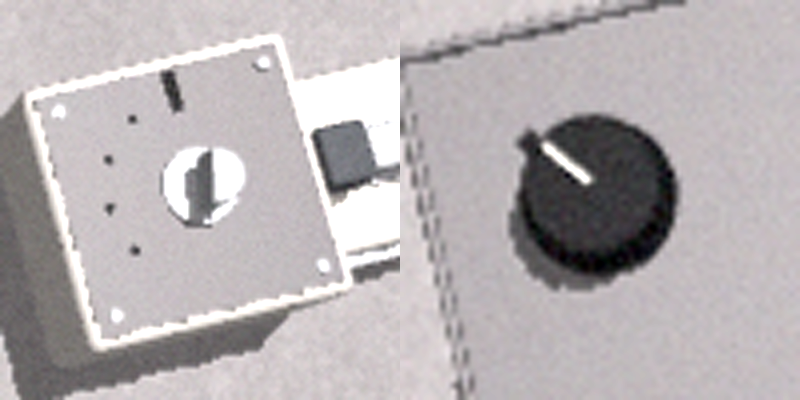

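View pics/crop1.png

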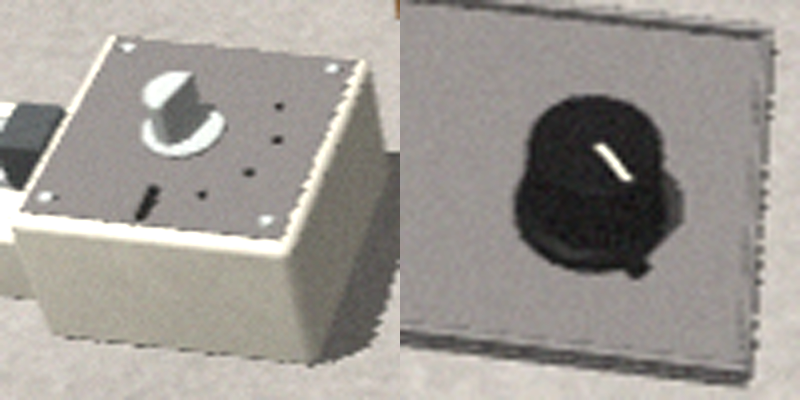

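```bash
cat >> h.py <<'E'
def cloud(f,T=None):
    T=f['T'] if T is None else T
    K=f['intrinsics'];d=f['depth'];h,w=d.shape
    u,v=np.meshgrid(np.arange(w),np.arange(h))
    p=np.stack([(u-K[0,2])/K[0,0]*d,-(v-K[1,2])/K[1,1]*d,-d,np.ones_like(d)],-1)
    P=p@T.T; P=P[...,:3]; P[d==0]=np.nan; return P
def ray(f,uv,z,T=None):
    T=f['T'] if T is None else T
    K=f['intrinsics'];uv=np.atleast_2d(uv).astype(float)
    r=np.stack([(uv[:,0]-K[0,2])/K[0,0],-(uv[:,1]-K[1,2])/K[1,1],-np.ones(len(uv))],1)@T[:3,:3].T
    o=T[:3,3]; return o+r*((z-o[2])/r[:,2])[:,None]
E
python3 - <<'E'
from h import *
import pickle
for n in('top','scene'):
    f=pickle.load(open(n+'0.pkl','rb'));P=cloud(f);Z=P[...,2];hsv=cv2.cvtColor(f['frame'],cv2.COLOR_RGB2HSV)
    print(n)
    near=lambda c,r:np.hypot(P[...,0]-c[0],P[...,1]-c[1])<r
    # black knob
    c0=ray(f,(254,224) if n=='top' else (309,246),0.044)[0]
    m=near(c0,.06)&(Z>.036)&(Z<.06)
    q=P[m];cc,rr=cv2.minEnclosingCircle(q[:,:2].astype(np.float32));print('knob top',m.sum(),cc,rr,np.median(q[:,2]))
    w=near(c0,.06)&(hsv[...,2]>150)
    ys,xs=np.nonzero(w);L=ray(f,np.stack([xs,ys],1),.044)
    vx,vy,x0,y0=cv2.fitLine(L[:,:2].astype(np.float32),cv2.DIST_L2,0,.01,.01).ravel();print('line',len(L),x0,y0,np.degrees(np.arctan2(vy,vx)))
    # case
    s0=ray(f,(431,186) if n=='top' else (124,202),0.1)[0];print('shaft approx',s0)
    m=near(s0,.11)&(Z>.072)&(Z<.09); ct=P[m][:,:2].astype(np.float32);r=cv2.minAreaRect(ct);print('case',r)
    m=near(s0,.04)&(Z>.1)&(Z<.115);q=P[m];print('shafttop',m.sum(),q.mean(0),cv2.minEnclosingCircle(q[:,:2].astype(np.float32)))
    m=near(s0,.07)&(hsv[...,2]<45)
    k,lab,st,ce=cv2.connectedComponentsWithStats(m.astype(np.uint8))
    for i in range(1,k):
        if st[i,4]>5: print('dark',st[i],ray(f,ce[i],.083))
    for nm,px in (('jar',((320,124),(197,285))),('can',((137,235),(435,236))),('carton',((402,300),(206,165)))):
        p=px[n=='scene'];print(nm,np.nanmedian(P[p[1]-4:p[1]+5,p[0]-4:p[0]+5].reshape(-1,3),axis=0))
    print('tray')
E
```

```text
top
knob top 486 (0.5524752140045166, 0.2655995488166809) 0.024559440091252327 0.04440108212741023
line 7 0.55962694 0.27363306 51.22369
shaft approx [ 0.61063019 -0.06480937  0.1       ]
case ((0.6157719492912292, -0.07583119720220566), (0.1300642192363739, 0.1581534594297409), 13.241011619567871)
shafttop 110 [ 0.61357402 -0.07097688  0.10688018] ((0.6136375665664673, -0.06933967769145966), 0.013267279602587223)
dark [421 158   4   9  20] [[ 0.66034873 -0.05685561  0.083     ]]
dark [460 178   2   6   6] [[ 0.62418924 -0.12621238  0.083     ]]
jar [0.73179942 0.13652297 0.09568441]
can [0.52059362 0.46338009 0.13042088]
carton [ 0.40155719 -0.01867393  0.04103987]
tray
scene
knob top 488 (0.5545263886451721, 0.26825249195098877) 0.025435110554099083 0.043918872358632566
line 2 0.55922866 0.27542055 50.00947
shaft approx [ 0.61890154 -0.06189932  0.1       ]
case ((0.6170265674591064, -0.0729537308216095), (0.13200326263904572, 0.15766465663909912), 13.335954666137695)
shafttop 103 [ 0.61543552 -0.06798044  0.10535966] ((0.6142110824584961, -0.06651026010513306), 0.014715740457177162)
dark [114 222   6   8  21] [[ 0.66072789 -0.0543824   0.083     ]]
jar [0.73405411 0.14132407 0.09519871]
can [0.52929841 0.46796859 0.13012681]
carton [ 0.40681579 -0.01012328  0.04022677]
tray
```

Emit:
arm_command(deltas=[[[0, 0, 0, 0, 0, 0.115, 0], [0, 0, 0, 0, 0, 0.115, 0], [0, 0, 0, 0, 0, 0.115, 0], [0, 0, 0, 0, 0, 0.115, 0], [0, 0, 0, 0, 0, 0.115, 0], [0, 0, 0, 0, 0, 0.115, 0], [0, 0, 0, 0, 0, 0.115, 0], [0, 0, 0, 0, 0, 0.115, 0], [0, 0, 0, 0, 0, 0.115, 0], [0, 0, 0, 0, 0, 0.09, 0]]], newtons=20)

```text
time: 0.98
tool_pos: [0.2456, 0.5167, 0.2093]
eef_rot: [0.002, 0.725, 0.688, -0.005]
contact_force: [0.5, -0.8, 0.4]
grip_width: 0.0911
```

```bash
cat >> h.py <<'E'
from scipy.spatial.transform import Rotation as R
def tool(s=None):
    s=s or get_state();q=s['eef_rot'];T=np.eye(4);T[:3,:3]=R.from_quat([q[1],q[2],q[3],q[0]]).as_matrix();T[:3,3]=s['tool_pos'];return T
def rep(goal=None,yh=None):
    s=get_state();T=tool(s);h=np.degrees(np.arctan2(T[1,1],T[0,1]))
    print('t',round(s['time'],2),'pos',s['tool_pos'].round(4),'yh',round(h,2),'z',T[:3,2].round(4),'F',s['contact_force'].round(2),'M',s['ft_torque'].round(3),'w',round(s['grip_width'],4),'q6',round(np.degrees(s['joints'][5]),1))
    if goal is not None: print('shift tool mm',(T[:3,:3].T@(np.array(goal)-s['tool_pos'])*1000).round(1))
    print('tilt fix rotvec',np.round(np.cross(T[:3,:3].T@[0,0,-1.],[0,0,1])*-1,4))
    if yh is not None: print('turn about tool z',round(-np.radians((yh-h+180)%360-180),3))
E
python3 -c "
from h import *
rep([.553,.2665,.16],0)"
```

```text
t 0.98 pos [0.2456 0.5167 0.2093] yh -3.02 z [-0.0044 -0.009  -0.9999] F [ 0.46 -0.82  0.42] M [-0.071  0.055 -0.012] w 0.0911 q6 66.4
shift tool mm [-233.3  320.3   50.2]
tilt fix rotvec [-0.004   0.0093 -0.    ]
turn about tool z -0.053
```

Emit:
arm_command(deltas=[[[-23.3, 32, 5, 0, 0, -0.006, 0], [-23.3, 32, 5, 0, 0, -0.006, 0], [-23.3, 32, 5, 0, 0, -0.006, 0], [-23.3, 32, 5, 0, 0, -0.006, 0], [-23.3, 32, 5, 0, 0, -0.006, 0], [-23.3, 32, 5, 0, 0, -0.006, 0], [-23.3, 32, 5, 0, 0, -0.006, 0], [-23.3, 32, 5, 0, 0, -0.006, 0], [-23.3, 32, 5, 0, 0, -0.006, 0], [-23.3, 32, 5, -0.004, 0.009, 0, 0], [0, 0, 0, 0, 0, 0, 0]]])

```text
time: 1.9
tool_pos: [0.5699, 0.2669, 0.1532]
eef_rot: [-0.001, 0.704, 0.71, -0.001]
contact_force: [-0.3, 0.3, 0.3]
grip_width: 0.0913
```

```bash
python3 - <<'E'
from h import *
import pickle
rep([.553,.2665,.15],0)
T=tool();f=grab_frame('wrist');f['T']=T@f['tool_from_camera'];save('w1',f);pickle.dump(f,open('w1.pkl','wb'));rep()
E
```

```text
t 1.9 pos [0.5699 0.2669 0.1532] yh 0.54 z [-3.4e-03  5.0e-04 -1.0e+00] F [-0.35  0.26  0.33] M [-0.071  0.048  0.017] w 0.0913 q6 23.4
shift tool mm [ -0.2 -16.8   3.3]
tilt fix rotvec [-0.0034 -0.0006  0.    ]
turn about tool z 0.009
t 1.95 pos [0.5673 0.2687 0.1534] yh 0.57 z [-0.0062  0.0017 -1.    ] F [-0.64 -0.3  -0.39] M [-0.037  0.081 -0.007] w 0.0907 q6 23.5
tilt fix rotvec [-0.0062 -0.0018  0.    ]
```

View pics/w1.png

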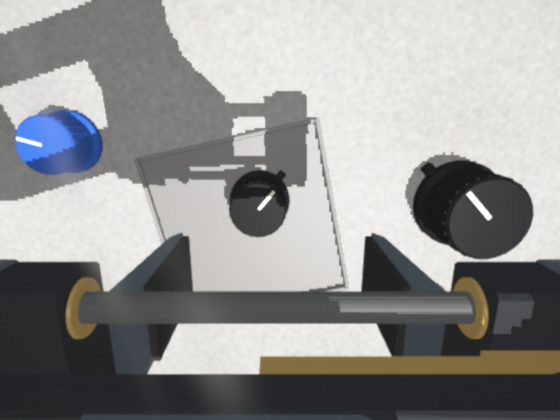

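The wrist view shows the knob at (259,203) in the tray between the fingers. Its line points up-right, towards the nose at (281,176).

```bash
python3 - <<'E'
from h import *
import pickle
f=pickle.load(open('w1.pkl','rb'));P=cloud(f);Z=P[...,2]
reg=np.zeros(Z.shape,bool);reg[160:245,220:300]=1
m=reg&(Z>.038)&(Z<.05);q=P[m];print(m.sum(),np.median(q[:,2]),cv2.minEnclosingCircle(q[:,:2].astype(np.float32)),q.mean(0))
hsv=cv2.cvtColor(f['frame'],cv2.COLOR_RGB2HSV)
w=m&(hsv[...,2]>130);ys,xs=np.nonzero(w);L=ray(f,np.stack([xs,ys],1),.044)
vx,vy,x0,y0=cv2.fitLine(L[:,:2].astype(np.float32),cv2.DIST_L2,0,.01,.01).ravel();print(len(L),x0,y0,np.degrees(np.arctan2(vy,vx)))
rep([.553,.2665,.15],0)
E
```

```text
2532 0.04365580691065277 ((0.5531117916107178, 0.2662579119205475), 0.024872418493032455) [0.55325294 0.26743616 0.04356617]
144 0.5577899 0.26928666 53.99887
t 1.95 pos [0.5673 0.2687 0.1534] yh 0.57 z [-0.0062  0.0017 -1.    ] F [-0.64 -0.3  -0.39] M [-0.037  0.081 -0.007] w 0.0907 q6 23.5
shift tool mm [ -2.1 -14.3   3.5]
tilt fix rotvec [-0.0062 -0.0018  0.    ]
turn about tool z 0.01
```

Emit:
arm_command(deltas=[[[-1, -14, 3, -0.006, -0.002, 0.01, 0], [0, 0, 20, 0, 0, 0, 0], [0, 0, 25, 0, 0, 0, 0], [0, 0, 25, 0, 0, 0, 0], [0, 0, 25, 0, 0, 0, 0], [0, 0, 15, 0, 0, 0, 0], [0, 0, 0, 0, 0, 0, 0]]])

```text
time: 2.53
tool_pos: [0.5484, 0.2722, 0.0381]
eef_rot: [-0.001, 0.707, 0.707, 0.001]
contact_force: [0.2, -0.4, 0.4]
grip_width: 0.0913
```

```bash
python3 -c "
from h import *
rep([.5531,.2668,.019],0)"
```

```text
t 2.53 pos [0.5484 0.2722 0.0381] yh 0.01 z [-8.0e-04  3.2e-03 -1.0e+00] F [ 0.21 -0.44  0.38] M [-0.053  0.05  -0.002] w 0.0913 q6 25.1
shift tool mm [-5.4  4.7 19.1]
tilt fix rotvec [-0.0008 -0.0032  0.    ]
turn about tool z 0.0
```

Emit:
arm_command(deltas=[[[-5, 4, 6, 0, -0.003, 0, 0], [0, 0, 7, 0, 0, 0, 0], [0, 0, 4, 0, 0, 0, 0], [0, 0, 0, 0, 0, 0, 0]]])

```text
time: 2.87
tool_pos: [0.5518, 0.2693, 0.0219]
eef_rot: [-0.0, 0.706, 0.708, 0.001]
contact_force: [0.4, -0.1, -0.4]
grip_width: 0.0911
```

```bash
python3 -c "
from h import *
rep([.5531,.2668,.019],0)"
```

```text
t 2.87 pos [0.5518 0.2693 0.0219] yh 0.17 z [ 7.0e-04  1.3e-03 -1.0e+00] F [ 0.39 -0.08 -0.37] M [-0.085  0.012 -0.004] w 0.0911 q6 24.7
shift tool mm [-2.5  1.2  2.9]
tilt fix rotvec [ 0.0007 -0.0013 -0.    ]
turn about tool z 0.003
```

Emit:
arm_command(deltas=[[[-2.5, 1, 2.5, 0, 0, 0, 0], [0, 0, 0, 0, 0, 0, 0], [0, 0, 0, 0, 0, 0, 0]]])

```text
time: 3.12
tool_pos: [0.5541, 0.2672, 0.021]
eef_rot: [0.0, 0.706, 0.708, 0.002]
contact_force: [0.3, 1.0, 0.3]
grip_width: 0.0914
```

```bash
python3 -c "
from h import *
rep([.5531,.2668,.019],0)"
```

```text
t 3.12 pos [0.5541 0.2672 0.021 ] yh 0.16 z [ 0.0038  0.0028 -1.    ] F [0.26 0.96 0.29] M [-0.132  0.072 -0.001] w 0.0914 q6 24.4
shift tool mm [-0.4 -1.   2. ]
tilt fix rotvec [ 0.0038 -0.0028 -0.    ]
turn about tool z 0.003
```

Emit:
arm_command(deltas=[[[0, 0, 1.5, 0.003, -0.003, 0, 60], [0, 0, 0, 0, 0, 0, 90], [0, 0, 0, 0, 0, 0, 110], [0, 0, 0, 0, 0, 0, 140], [0, 0, 0, 0, 0, 0, 170], [0, 0, 0, 0, 0, 0, 200], [0, 0, 0, 0, 0, 0, 255], [0, 0, 0, 0, 0, 0, 255], [0, 0, 0, 0, 0, 0, 255]]], newtons=25)

```text
time: 3.87
tool_pos: [0.555, 0.2673, 0.0208]
eef_rot: [0.001, 0.706, 0.708, 0.001]
contact_force: [0.4, -0.2, -0.6]
grip_width: 0.0473
```

```bash
python3 -c "
from h import *
rep([.5531,.2668,.16],0)"
```

```text
t 3.87 pos [0.555  0.2673 0.0208] yh 0.13 z [ 2.9e-03  6.0e-04 -1.0e+00] F [ 0.39 -0.22 -0.6 ] M [-0.117  0.06  -0.005] w 0.0473 q6 24.6
shift tool mm [  -0.4   -1.5 -139.2]
tilt fix rotvec [ 0.0029 -0.0006 -0.    ]
turn about tool z 0.002
```

Emit:
arm_command(deltas=[[[0, 0, -10, 0.003, 0, 0, 255], [0, 0, -25, 0, 0, 0, 255], [0, 0, -32, 0, 0, 0, 255], [0, 0, -32, 0, 0, 0, 255], [0, 0, -32, 0, 0, 0, 255], [0, 0, -15, 0, 0, 0, 255], [0, 0, 0, 0, 0, 0, 255]]])

```text
time: 4.45
tool_pos: [0.5533, 0.2664, 0.1738]
eef_rot: [-0.002, 0.706, 0.708, -0.003]
contact_force: [1.1, 0.7, -1.3]
grip_width: 0.0472
```

```bash
python3 -c "
from h import *
rep([.614,-.13,.175],0)"
```

```text
t 4.45 pos [0.5533 0.2664 0.1738] yh 0.14 z [-0.0074 -0.0022 -1.    ] F [ 1.11  0.68 -1.27] M [-0.047 -0.006  0.036] w 0.0472 q6 24.4
shift tool mm [-396.6   59.8   -0.8]
tilt fix rotvec [-0.0074  0.0021 -0.    ]
turn about tool z 0.002
```

Emit:
arm_command(deltas=[[[-20, 3, 0, -0.007, 0.002, 0, 255], [-28, 4.3, 0, 0, 0, 0, 255], [-28, 4.3, 0, 0, 0, 0, 255], [-28, 4.3, 0, 0, 0, 0, 255], [-28, 4.3, 0, 0, 0, 0, 255], [-28, 4.3, 0, 0, 0, 0, 255], [-28, 4.3, 0, 0, 0, 0, 255], [-28, 4.3, 0, 0, 0, 0, 255], [-28, 4.3, 0, 0, 0, 0, 255], [-28, 4.3, 0, 0, 0, 0, 255], [-28, 4.3, 0, 0, 0, 0, 255], [-28, 4.3, 0, 0, 0, 0, 255], [-15, 4.3, 0, 0, 0, 0, 255], [0, 0, 0, 0, 0, 0, 255], [0, 0, 0, 0, 0, 0, 255], [0, 0, 0, 0, 0, 0, 255]]])

```text
time: 5.78
tool_pos: [0.6025, -0.0905, 0.16]
eef_rot: [-0.009, 0.705, 0.709, -0.006]
contact_force: [0.0, -0.4, -0.8]
grip_width: 0.0476
```

```bash
python3 - <<'E'
from h import *
import pickle
rep([.614,-.13,.175],0)
T=tool();f=grab_frame('wrist');f['T']=T@f['tool_from_camera'];save('w2',f);pickle.dump(f,open('w2.pkl','wb'));rep()
E
```

```text
t 5.78 pos [ 0.6025 -0.0905  0.16  ] yh 0.34 z [-0.0217  0.0038 -0.9998] F [ 0.03 -0.45 -0.84] M [-0.119  0.05   0.022] w 0.0476 q6 -10.0
shift tool mm [-39.5  10.9 -15.4]
tilt fix rotvec [-0.0217 -0.0039  0.    ]
turn about tool z 0.006
t 5.83 pos [ 0.6024 -0.0901  0.16  ] yh 0.37 z [-0.0219  0.0039 -0.9998] F [-0.58 -0.48 -1.19] M [-0.121  0.04  -0.013] w 0.0468 q6 -10.0
tilt fix rotvec [-0.0219 -0.004   0.    ]
```

View pics/w2.png

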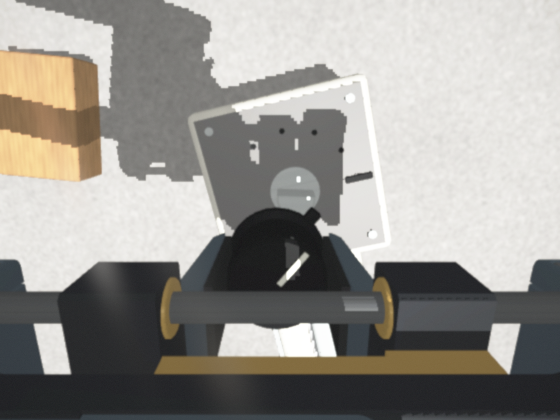

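The wrist view shows the held knob at (277,262) with its nose at (313,216). The shaft at (295,190) is partly hidden by the knob and the rib is at (359,177). I'll back off for a clear view.

Emit:
arm_command(deltas=[[[-15, 4, -5, -0.022, -0.004, 0, 255], [-15, 4, -5, 0, 0, 0, 255], [-10, 3, -5, 0, 0, 0, 255], [0, 0, 0, 0, 0, 0, 255], [0, 0, 0, 0, 0, 0, 255]]])

```text
time: 6.25
tool_pos: [0.6148, -0.1309, 0.1769]
eef_rot: [0.001, 0.703, 0.711, 0.001]
contact_force: [-0.6, -0.6, -2.0]
grip_width: 0.0474
```

```bash
python3 - <<'E'
from h import *
import pickle
rep([.614,-.13,.175],0)
T=tool();f=grab_frame('wrist');f['T']=T@f['tool_from_camera'];save('w3',f);pickle.dump(f,open('w3.pkl','wb'));rep()
c=f['frame'][90:290,200:400];c=cv2.resize(c,(800,800),interpolation=cv2.INTER_CUBIC)[:600]
save('w3c',{'frame':np.clip(c.astype(float)*1.3,0,255).astype(np.uint8)})
E
```

```text
t 6.25 pos [ 0.6148 -0.1309  0.1769] yh 0.64 z [ 2.9e-03 -5.0e-04 -1.0e+00] F [-0.56 -0.64 -1.96] M [-0.092  0.088 -0.033] w 0.0474 q6 -13.7
shift tool mm [ 0.9 -0.8  1.9]
tilt fix rotvec [ 0.0029  0.0005 -0.    ]
turn about tool z 0.011
t 6.3 pos [ 0.615  -0.131   0.1771] yh 0.65 z [ 0.0035 -0.001  -1.    ] F [-0.03 -0.9  -1.23] M [-0.111  0.087 -0.048] w 0.0468 q6 -13.7
tilt fix rotvec [ 0.0035  0.0011 -0.    ]
```

View pics/w3c.png

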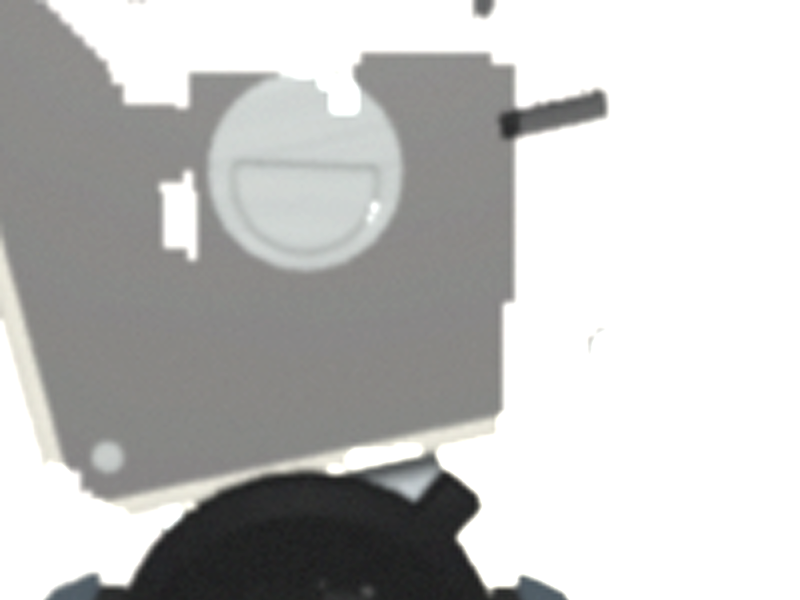

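The crop is clear. The collar circle is centred at about (305,171), and the flat's edge runs from (235,161) to (378,169), facing image-up (world +y). The rib runs from (502,126) to (605,103).

```bash
python3 - <<'E'
from h import *
import pickle
f=pickle.load(open('w3.pkl','rb'))
px=lambda a:np.array(a)/4-.375+[200,90]
ang=lambda a,b:np.degrees(np.arctan2(*(b-a)[:2][::-1]))
e=ray(f,px([(235,161),(378,169)]),.107);print('edge',e, 'normal',ang(e[0],e[1])+90)
c=ray(f,px([(305.5,171.5)]),.083)[0];print('collar',c)
r=ray(f,px([(502,126),(605,103)]),.083);print('rib',r,ang(*r),ang(c,r.mean(0)),np.linalg.norm(r.mean(0)-c))
P=cloud(f);Z=P[...,2]
m=(np.hypot(P[...,0]-c[0],P[...,1]-c[1])<.03)&(Z>.1)&(Z<.112)
q=P[m];print('shafttop',m.sum(),np.median(q[:,2]),q.mean(0),cv2.minEnclosingCircle(q[:,:2].astype(np.float32)))
b=np.degrees(np.arctan2(*(c-q.mean(0))[:2][::-1]));print('flat heading from centroid',b)
# knob nose and line relative to tool
w=P[...,2]; 
reg=np.zeros(Z.shape,bool);reg[190:320,220:330]=1
zt=tool()[2,3]-.0168+.04; print(zt)
hsv=cv2.cvtColor(f['frame'],cv2.COLOR_RGB2HSV)
k=reg&(abs(Z-zt)<.006);q=P[k];print('knobtop',k.sum(),np.median(q[:,2]),cv2.minEnclosingCircle(q[:,:2].astype(np.float32)))
k2=k&(hsv[...,2]>110);ys,xs=np.nonzero(k2);L=ray(f,np.stack([xs,ys],1),zt)
if len(L)>5:
  vx,vy,x0,y0=cv2.fitLine(L[:,:2].astype(np.float32),cv2.DIST_L2,0,.01,.01).ravel();print('line',len(L),x0,y0,np.degrees(np.arctan2(vy,vx)))
# blob nose: crop tip approx (462,490)
n=ray(f,px([(462,493)]),tool()[2,3]-.0168+.007);print('nose',n,'rel TCP',n-tool()[:3,3],np.degrees(np.arctan2(*(n[0]-tool()[:3,3])[:2][::-1])))
E
```

```text
edge [[ 0.60195187 -0.064596    0.107     ]
 [ 0.62604095 -0.06564951  0.107     ]] normal 87.49581626172368
collar [ 0.61388331 -0.06734187  0.083     ]
rib [[ 0.64993289 -0.05878914  0.083     ]
 [ 0.6686073  -0.05451092  0.083     ]] 12.903543897455357 13.255580633787131 0.046629129159082065
shafttop 703 0.1065281688624477 [ 0.61357712 -0.07174769  0.1064754 ] ((0.6135399341583252, -0.06858884543180466), 0.012952517718076706)
flat heading from centroid 86.02452360239808
0.20025198701145375
knobtop 5081 0.19969427022591715 ((0.6136457920074463, -0.12380199134349823), 0.027126317843794823)
line 281 0.62170166 -0.12316827 51.252068
nose [[ 0.63518974 -0.10529044  0.16725199]] rel TCP [[ 0.02019758  0.02571268 -0.0098    ]] 51.849988590667586
```

View pics/w3.png

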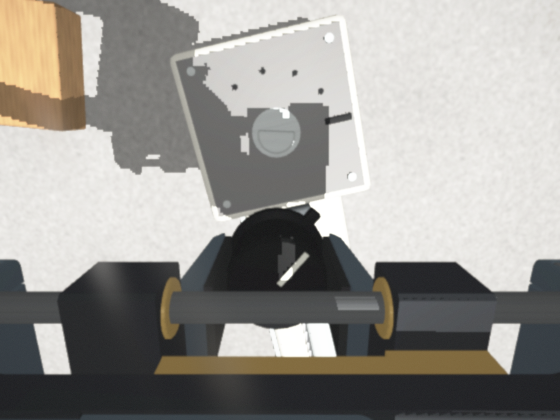

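```bash
python3 - <<'E'
from h import *
import pickle
f=pickle.load(open('w3.pkl','rb'));P=cloud(f);Z=P[...,2];T=tool()
reg=np.zeros(Z.shape,bool);reg[190:292,220:330]=1
k=reg&(abs(Z-.2002)<.003);q=P[k]
pts=[]
for x in np.arange(-.016,.0161,.002):
    s=q[abs(q[:,0]-.6145-x)<.0012]; pts.append([s[:,0].mean(),s[:,1].max()])
pts=np.array(pts);
A=np.c_[2*pts,np.ones(len(pts))];sol=np.linalg.lstsq(A,(pts**2).sum(1),rcond=None)[0];print(sol[:2],np.sqrt(sol[2]+sol[:2]@sol[:2]),T[:3,3])
print('fixed r24 y centre',np.mean(pts[:,1]-np.sqrt(.024**2-(pts[:,0]-.6145)**2)))
E
```

```text
[ 0.61455276 -0.13260751] 0.024836694323045822 [ 0.61499216 -0.13100311  0.17705199]
fixed r24 y centre -0.13168224874370557
```

Emit:
arm_command(deltas=[[[0, 0, 0, 0, 0, -0.11, 255], [0, 0, 0, 0, 0, -0.11, 255], [0, 0, 0, 0, 0, -0.1, 255], [0, 0, 0, 0, 0, 0, 255]]])

```text
time: 6.63
tool_pos: [0.6148, -0.1302, 0.1771]
eef_rot: [0.001, 0.575, 0.818, 0.001]
contact_force: [-0.3, -0.5, -0.4]
grip_width: 0.0474
```

```bash
python3 -c "
from h import *
rep([.6139,-.0667,.15],19)"
```

```text
t 6.63 pos [ 0.6148 -0.1302  0.1771] yh 19.81 z [ 3.1e-03  2.0e-04 -1.0e+00] F [-0.3  -0.55 -0.44] M [-0.033  0.003 -0.012] w 0.0474 q6 -32.9
shift tool mm [60.  20.6 27.1]
tilt fix rotvec [ 0.003   0.0009 -0.    ]
turn about tool z 0.014
```

Emit:
arm_command(deltas=[[[15, 5.2, 3, 0.003, 0.001, 0, 255], [15, 5.2, 3, 0, 0, 0, 255], [15, 5.2, 6, 0, 0, 0, 255], [12, 4, 6, 0, 0, 0, 255], [0, 0, 0, 0, 0, 0, 255], [0, 0, 0, 0, 0, 0, 255]]])

```text
time: 7.13
tool_pos: [0.6138, -0.0669, 0.1583]
eef_rot: [-0.0, 0.58, 0.814, -0.0]
contact_force: [-0.1, 0.2, -0.7]
grip_width: 0.047
```

```bash
python3 -c "
from h import *
rep([.6139,-.0667,.13],19)"
```

```text
t 7.13 pos [ 0.6138 -0.0669  0.1583] yh 19.04 z [-3.e-04  1.e-04 -1.e+00] F [-0.14  0.18 -0.67] M [-0.09   0.012  0.011] w 0.047 q6 -26.3
shift tool mm [ 0.2  0.1 28.3]
tilt fix rotvec [-0.0002 -0.0002  0.    ]
turn about tool z 0.001
```

Emit:
arm_command(deltas=[[[0, 0, 10, 0, 0, 0, 255], [0, 0, 10, 0, 0, 0, 255], [0, 0, 8, 0, 0, 0, 255], [0, 0, 0, 0, 0, 0, 255], [0, 0, 0, 0, 0, 0, 255]]])

```text
time: 7.55
tool_pos: [0.6138, -0.0692, 0.1272]
eef_rot: [0.0, 0.582, 0.813, -0.001]
contact_force: [-0.1, 0.2, -1.1]
grip_width: 0.047
```

```bash
python3 - <<'E'
from h import *
rep([.6139,-.0667,.12],19)
f=grab_frame('scene');c=cv2.resize(f['frame'][140:290,50:220],(680,600),interpolation=cv2.INTER_CUBIC);save('s1',{'frame':np.clip(c.astype(float)*1.6,0,255).astype(np.uint8)})
E
```

```text
t 7.55 pos [ 0.6138 -0.0692  0.1272] yh 18.84 z [-5.0e-04 -1.1e-03 -1.0e+00] F [-0.1   0.16 -1.12] M [-0.055 -0.033  0.003] w 0.047 q6 -26.3
shift tool mm [2.3 0.9 7.1]
tilt fix rotvec [-0.0008  0.0009 -0.    ]
turn about tool z -0.003
```

View pics/s1.png

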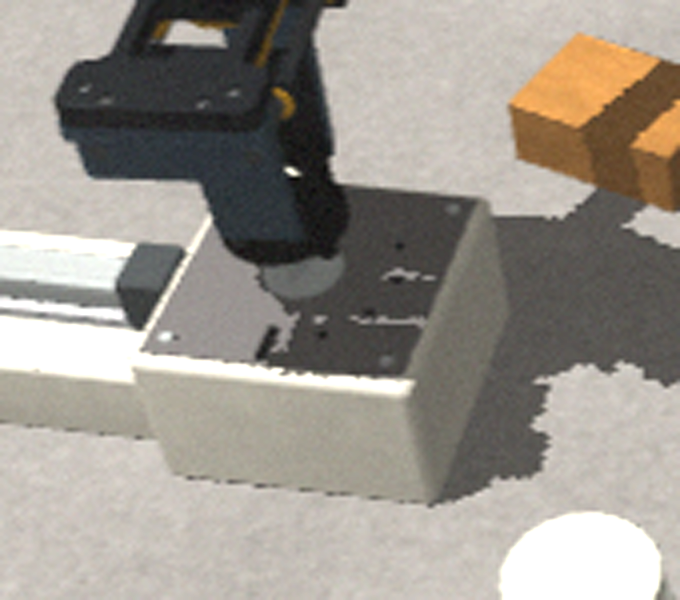

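The scene view shows the held knob just above the collar, whose disc is at (300,275). I'll correct the 2 mm sideways drift and ease down.

Emit:
arm_command(deltas=[[[2.3, 0.9, 0, -0.001, 0.001, 0, 255], [0, 0, 0, 0, 0, 0, 255], [0, 0, 0, 0, 0, 0, 255]]])

```text
time: 7.85
tool_pos: [0.6142, -0.0672, 0.1274]
eef_rot: [0.0, 0.582, 0.813, 0.0]
contact_force: [0.4, -0.5, -0.9]
grip_width: 0.0473
```

```bash
python3 -c "
from h import *
rep([.6139,-.0667,.12],19)"
```

```text
t 7.85 pos [ 0.6142 -0.0672  0.1274] yh 18.77 z [ 6.e-04  2.e-04 -1.e+00] F [ 0.36 -0.47 -0.85] M [-0.081  0.023 -0.047] w 0.0473 q6 -26.1
shift tool mm [ 0.6 -0.1  7.4]
tilt fix rotvec [ 0.0006  0.     -0.    ]
turn about tool z -0.004
```

Emit:
arm_command(deltas=[[[0.6, 0, 2, 0, 0, 0, 255], [0, 0, 2, 0, 0, 0, 255], [0, 0, 2, 0, 0, 0, 255], [0, 0, 0, 0, 0, 0, 255]]])

```text
time: 8.18
tool_pos: [0.6146, -0.0666, 0.122]
eef_rot: [0.001, 0.582, 0.813, 0.001]
contact_force: [0.1, -0.3, -1.7]
grip_width: 0.0474
```

```bash
python3 -c "
from h import *
rep([.6139,-.0667,.115],19)"
```

```text
t 8.18 pos [ 0.6146 -0.0666  0.122 ] yh 18.79 z [ 2.8e-03 -2.0e-04 -1.0e+00] F [ 0.08 -0.31 -1.71] M [-0.099  0.043 -0.024] w 0.0474 q6 -26.0
shift tool mm [ 0.1 -0.7  7. ]
tilt fix rotvec [ 0.0026  0.0011 -0.    ]
turn about tool z -0.004
```

Emit:
arm_command(deltas=[[[0, -0.7, 2, 0.003, 0.001, 0, 255], [0, 0, 2, 0, 0, 0, 255], [0, 0, 2, 0, 0, 0, 255], [0, 0, 0, 0, 0, 0, 255]]])

```text
time: 8.52
tool_pos: [0.6138, -0.0668, 0.1153]
eef_rot: [-0.0, 0.582, 0.813, -0.0]
contact_force: [-0.0, 0.6, -0.6]
grip_width: 0.0473
```

```bash
python3 -c "
from h import *
rep([.6139,-.0667,.113],19)"
```

```text
t 8.52 pos [ 0.6138 -0.0668  0.1153] yh 18.79 z [-8.e-04 -2.e-04 -1.e+00] F [-0.02  0.58 -0.57] M [-0.059  0.009  0.005] w 0.0473 q6 -26.0
shift tool mm [0.  0.1 2.3]
tilt fix rotvec [-0.0008 -0.0001  0.    ]
turn about tool z -0.004
```

Emit:
arm_command(deltas=[[[0, 0, 1, 0, 0, 0, 255], [0, 0, 0.8, 0, 0, 0, 255], [0, 0, 0.5, 0, 0, 0, 255]]])

```text
time: 8.77
tool_pos: [0.614, -0.0668, 0.1135]
eef_rot: [-0.0, 0.582, 0.813, -0.0]
contact_force: [-2.2, 0.0, 4.0]
grip_width: 0.0473
```

```bash
python3 -c "
from h import *
rep([.6139,-.0667,.113],19)"
```

```text
t 8.77 pos [ 0.614  -0.0668  0.1135] yh 18.79 z [-3.e-04 -3.e-04 -1.e+00] F [-2.2   0.04  3.95] M [0.027 0.314 0.002] w 0.0473 q6 -26.0
shift tool mm [ 0.1 -0.   0.5]
tilt fix rotvec [-0.0004  0.0002 -0.    ]
turn about tool z -0.004
```

Emit:
arm_command(deltas=[[[0, 0, 0.5, 0, 0, -0.03, 255], [0, 0, 0.5, 0, 0, -0.03, 255], [0, 0, 0.5, 0, 0, -0.03, 255]]])

```text
time: 9.02
tool_pos: [0.6143, -0.0673, 0.1136]
eef_rot: [0.001, 0.544, 0.839, -0.0]
contact_force: [-0.3, -0.8, 1.6]
grip_width: 0.0474
```

```bash
python3 -c "
from h import *
rep([.6139,-.0667,.113],36)"
```

```text
t 9.02 pos [ 0.6143 -0.0673  0.1136] yh 24.15 z [ 0.0013 -0.0013 -1.    ] F [-0.26 -0.75  1.56] M [-0.118  0.142 -0.013] w 0.0474 q6 -31.4
shift tool mm [ 0.7 -0.1  0.6]
tilt fix rotvec [ 0.0007  0.0018 -0.    ]
turn about tool z -0.207
```

Emit:
arm_command(deltas=[[[0.6, 0, 0.8, 0.001, 0.002, -0.03, 255], [0, 0, 0.8, 0, 0, -0.03, 255], [0, 0, 0.8, 0, 0, -0.03, 255]]])

```text
time: 9.27
tool_pos: [0.6146, -0.0677, 0.1134]
eef_rot: [0.001, 0.503, 0.864, -0.0]
contact_force: [-1.1, 0.3, 3.7]
grip_width: 0.0474
```

```bash
python3 -c "
from h import *
rep([.6139,-.0667,.113],36)"
```

```text
t 9.27 pos [ 0.6146 -0.0677  0.1134] yh 29.59 z [ 0.0021 -0.0018 -1.    ] F [-1.15  0.34  3.72] M [-0.011  0.299 -0.023] w 0.0474 q6 -36.8
shift tool mm [ 1.2 -0.1  0.4]
tilt fix rotvec [ 0.001   0.0026 -0.    ]
turn about tool z -0.112
```

Emit:
arm_command(deltas=[[[1, 0, 0.8, 0.001, 0.002, -0.03, 255], [0.3, 0, 0.8, 0, 0, -0.03, 255]]])

```text
time: 9.43
tool_pos: [0.6144, -0.0672, 0.1131]
eef_rot: [0.001, 0.476, 0.88, -0.0]
contact_force: [1.1, 0.1, -0.5]
grip_width: 0.0476
```

```bash
python3 -c "
from h import *
rep([.6139,-.0667,.113],36)"
```

```text
t 9.43 pos [ 0.6144 -0.0672  0.1131] yh 33.2 z [ 0.0023 -0.0017 -1.    ] F [ 1.07  0.11 -0.53] M [-0.039  0.022  0.053] w 0.0476 q6 -40.4
shift tool mm [ 0.7 -0.2  0.1]
tilt fix rotvec [ 0.0009  0.0027 -0.    ]
turn about tool z -0.049
```

Force has vanished, so it may be over the flat. I'll press on while turning slightly.

Emit:
arm_command(deltas=[[[0.6, 0, 1, 0.001, 0.002, -0.03, 255], [0, 0, 1, 0, 0, -0.015, 255], [0, 0, 1, 0, 0, 0, 255]]])

```text
time: 9.68
tool_pos: [0.6144, -0.0667, 0.1104]
eef_rot: [0.001, 0.454, 0.891, 0.0]
contact_force: [-0.8, 0.2, -0.9]
grip_width: 0.0474
```

```bash
python3 -c "
from h import *
rep([.6139,-.0667,.0998],36)"
```

```text
t 9.68 pos [ 0.6144 -0.0667  0.1104] yh 35.95 z [ 1.6e-03 -8.0e-04 -1.0e+00] F [-0.79  0.23 -0.85] M [ 0.035 -0.004 -0.011] w 0.0474 q6 -43.2
shift tool mm [ 0.3 -0.4 10.6]
tilt fix rotvec [ 0.0008  0.0016 -0.    ]
turn about tool z -0.001
```

Dropping freely. Going on down.

Emit:
arm_command(deltas=[[[0, 0, 1.5, 0.001, 0.001, 0, 255], [0, 0, 1.5, 0, 0, 0, 255], [0, 0, 1.5, 0, 0, 0, 255], [0, 0, 1.5, 0, 0, 0, 255]]])

```text
time: 10.02
tool_pos: [0.6143, -0.0667, 0.1034]
eef_rot: [0.0, 0.455, 0.89, -0.0]
contact_force: [0.6, -0.2, -1.1]
grip_width: 0.0471
```

```bash
python3 -c "
from h import *
rep([.6139,-.0667,.0998],36)"
```

```text
t 10.02 pos [ 0.6143 -0.0667  0.1034] yh 35.86 z [-2.e-04 -5.e-04 -1.e+00] F [ 0.59 -0.23 -1.06] M [-0.046  0.015  0.018] w 0.0471 q6 -43.1
shift tool mm [ 0.3 -0.3  3.6]
tilt fix rotvec [-0.0005  0.0003 -0.    ]
turn about tool z -0.003
```

Emit:
arm_command(deltas=[[[0, 0, 1, 0, 0, 0, 255], [0, 0, 1, 0, 0, 0, 255], [0, 0, 0.8, 0, 0, 0, 255], [0, 0, 0.5, 0, 0, 0, 255]]])

```text
time: 10.35
tool_pos: [0.6142, -0.0668, 0.0997]
eef_rot: [-0.0, 0.455, 0.89, -0.0]
contact_force: [-2.4, 0.4, 6.2]
grip_width: 0.0474
```

```bash
python3 -c "
from h import *
rep([.6139,-.0667,.0998],36)"
```

```text
t 10.35 pos [ 0.6142 -0.0668  0.0997] yh 35.84 z [-9.e-04 -6.e-04 -1.e+00] F [-2.42  0.4   6.21] M [ 0.026  0.326 -0.025] w 0.0474 q6 -43.1
shift tool mm [ 0.2 -0.2 -0.1]
tilt fix rotvec [-0.001  -0.0001  0.    ]
turn about tool z -0.003
```

Emit:
arm_command(deltas=[[[0, 0, -0.2, 0, 0, 0.04, 255], [0, 0, 0, 0, 0, 0.04, 255], [0, 0, 0, 0, 0, 0.04, 255], [0, 0, 0, 0, 0, 0.04, 255]]], newtons=35)

```text
time: 10.68
tool_pos: [0.6142, -0.0656, 0.1001]
eef_rot: [-0.001, 0.528, 0.849, 0.001]
contact_force: [0.5, -0.1, -1.3]
grip_width: 0.0469
```

```bash
python3 -c "
from h import *
rep([.6139,-.0667,.0998],-38)"
```

```text
t 10.68 pos [ 0.6142 -0.0656  0.1001] yh 26.27 z [-4.0e-04  1.6e-03 -1.0e+00] F [ 0.54 -0.11 -1.28] M [-0.11   0.009  0.109] w 0.0469 q6 -33.5
shift tool mm [-0.8 -0.7  0.3]
tilt fix rotvec [ 0.0003 -0.0016 -0.    ]
turn about tool z 1.122
```

Emit:
arm_command(deltas=[[[-0.8, -0.5, 0, 0, -0.002, 0.05, 255], [0, 0, 0, 0, 0, 0.05, 255], [0, 0, 0, 0, 0, 0.05, 255], [0, 0, 0, 0, 0, 0.05, 255], [0, 0, 0, 0, 0, 0.05, 255], [0, 0, 0, 0, 0, 0.05, 255]]])

```text
time: 11.18
tool_pos: [0.6147, -0.0658, 0.1001]
eef_rot: [0.001, 0.654, 0.757, 0.001]
contact_force: [-0.5, -0.0, -0.7]
grip_width: 0.0471
```

```bash
python3 -c "
from h import *
rep([.615,-.0667,.0999],-38)"
```

```text
t 11.18 pos [ 0.6147 -0.0658  0.1001] yh 8.37 z [ 0.002 -0.    -1.   ] F [-0.46 -0.03 -0.72] M [-0.122  0.007  0.153] w 0.0471 q6 -15.6
shift tool mm [-0.9  0.2  0.2]
tilt fix rotvec [ 0.002   0.0003 -0.    ]
turn about tool z 0.809
```

Emit:
arm_command(deltas=[[[-0.8, 0, 0, 0.002, 0, 0.05, 255], [0, 0, 0, 0, 0, 0.05, 255], [0, 0, 0, 0, 0, 0.05, 255], [0, 0, 0, 0, 0, 0.05, 255], [0, 0, 0, 0, 0, 0.05, 255], [0, 0, 0, 0, 0, 0.05, 255], [0, 0, 0, 0, 0, 0.05, 255], [0, 0, 0, 0, 0, 0.05, 255]]])

```text
time: 11.85
tool_pos: [0.6153, -0.0663, 0.1002]
eef_rot: [0.001, 0.796, 0.605, 0.0]
contact_force: [-0.7, -0.0, -1.1]
grip_width: 0.0471
```

```bash
python3 -c "
from h import *
rep([.615,-.0667,.0999],-38)"
```

```text
t 11.85 pos [ 0.6153 -0.0663  0.1002] yh -15.52 z [ 1.3e-03 -8.0e-04 -1.0e+00] F [-0.69 -0.04 -1.06] M [-0.109  0.113  0.09 ] w 0.0471 q6 8.4
shift tool mm [-0.5 -0.2  0.3]
tilt fix rotvec [ 0.0015  0.0005 -0.    ]
turn about tool z 0.392
```

Emit:
arm_command(deltas=[[[-0.5, 0, 0, 0.001, 0, 0.05, 255], [0, 0, 0, 0, 0, 0.05, 255], [0, 0, 0, 0, 0, 0.05, 255], [0, 0, 0, 0, 0, 0.05, 255], [0, 0, 0, 0, 0, 0.05, 255], [0, 0, 0, 0, 0, 0.05, 255], [0, 0, 0, 0, 0, 0.03, 255], [0, 0, 0, 0, 0, 0, 255]]])

```text
time: 12.52
tool_pos: [0.6156, -0.0668, 0.1002]
eef_rot: [0.001, 0.888, 0.46, 0.0]
contact_force: [-0.6, 0.1, -0.5]
grip_width: 0.0472
```

```bash
python3 - <<'E'
from h import *
import pickle
rep([.615,-.0667,.0999],-38)
T=tool();f=grab_frame('wrist');f['T']=T@f['tool_from_camera'];pickle.dump(f,open('w4.pkl','wb'))
c=cv2.resize(f['frame'][150:300,180:380],(800,600),interpolation=cv2.INTER_CUBIC);save('w4',{'frame':np.clip(c.astype(float)*1.7,0,255).astype(np.uint8)})
f=grab_frame('scene');c=cv2.resize(f['frame'][140:290,50:220],(680,600),interpolation=cv2.INTER_CUBIC);save('s4',{'frame':np.clip(c.astype(float)*1.6,0,255).astype(np.uint8)})
E
```

```text
t 12.52 pos [ 0.6156 -0.0668  0.1002] yh -35.28 z [ 0.0015 -0.0017 -1.    ] F [-0.58  0.06 -0.52] M [-0.045  0.153  0.099] w 0.0472 q6 28.1
shift tool mm [-0.2 -0.6  0.3]
tilt fix rotvec [ 0.0021  0.0005 -0.    ]
turn about tool z 0.048
```

View pics/w4.png

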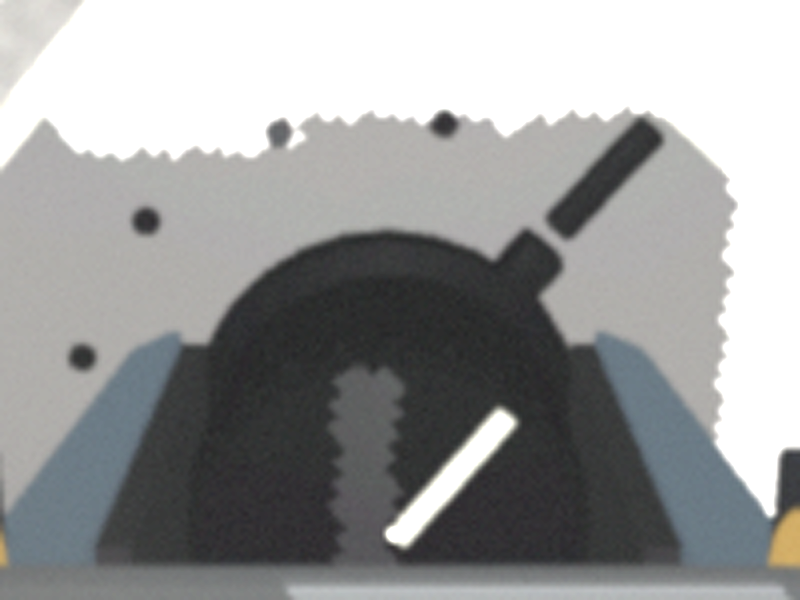

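View pics/s4.png

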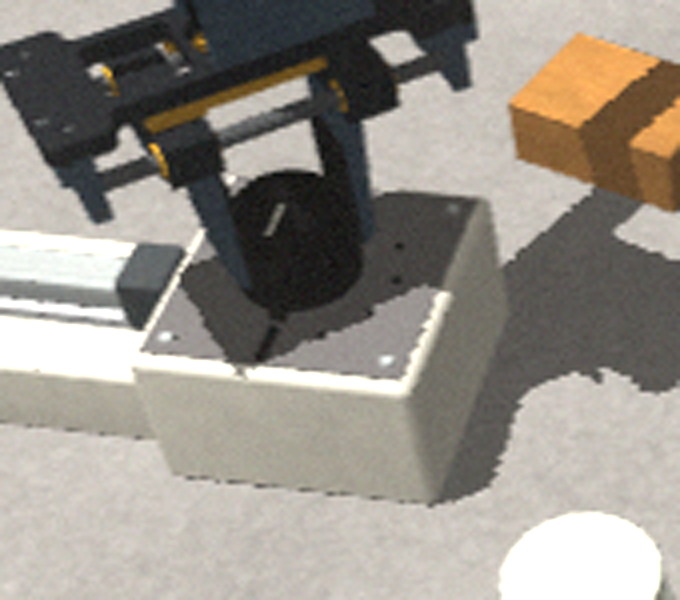

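```bash
python3 - <<'E'
from h import *
import pickle
f=pickle.load(open('w4.pkl','rb'));px=lambda a:np.array(a)/4-.375+[180,150]
ang=lambda a,b:np.degrees(np.arctan2(*(b-a)[:2][::-1]))
r=ray(f,px([(564,225),(646,132)]),.083);print('rib',ang(*r),r)
l=ray(f,px([(398,536),(508,416)]),.123);print('line',ang(*l),l)
P=cloud(f);p=px([(535,260)])[0].round().astype(int);print(P[p[1],p[0]])
n=P[p[1]-3:p[1]+4,p[0]-3:p[0]+4].reshape(-1,3);zz=np.nanmax(n[:,2]);print(zz)
for z in(.087,.092):
  n=ray(f,px([(530,262)]),z)[0]
  for c in([.6147,-.0673,0],[.6138,-.0675,0]): print('nose',z,n,ang(np.array(c),n),'rib from c',ang(np.array(c),r.mean(0)))
E
```

```text
rib 15.364872409923883 [[ 0.65140761 -0.05876626  0.083     ]
 [ 0.66779448 -0.05426337  0.083     ]]
line 14.995214783534704 [[ 0.61659732 -0.06737783  0.123     ]
 [ 0.63551547 -0.06231042  0.123     ]]
[ 0.64551902 -0.05868728  0.08976855]
0.0912595545537844
nose 0.087 [ 0.64487524 -0.05929854  0.087     ] 14.851126082866898 rib from c 13.506513235867853
nose 0.087 [ 0.64487524 -0.05929854  0.087     ] 14.784525810349617 rib from c 13.487376161262947
nose 0.092 [ 0.6452692  -0.05780576  0.092     ] 17.253851220458213 rib from c 13.506513235867853
nose 0.092 [ 0.6452692  -0.05780576  0.092     ] 17.121706192139804 rib from c 13.487376161262947
```

Pointer is about 2° counter-clockwise of the rib. One last small clockwise turn.

Emit:
arm_command(deltas=[[[0, -0.4, 0, 0.002, 0, 0.03, 255], [0, 0, 0, 0, 0, 0.012, 255], [0, 0, 0, 0, 0, 0, 255], [0, 0, 0, 0, 0, 0, 255]]])

```text
time: 12.95
tool_pos: [0.6156, -0.0668, 0.1002]
eef_rot: [0.001, 0.897, 0.442, 0.0]
contact_force: [-0.9, 0.1, -0.8]
grip_width: 0.0471
```

```bash
python3 - <<'E'
from h import *
import pickle
rep([.615,-.0667,.0999],-38)
T=tool();f=grab_frame('wrist');f['T']=T@f['tool_from_camera'];pickle.dump(f,open('w5.pkl','wb'))
c=cv2.resize(f['frame'][150:300,180:380],(800,600),interpolation=cv2.INTER_CUBIC);save('w5',{'frame':np.clip(c.astype(float)*1.7,0,255).astype(np.uint8)})
E
```

```text
t 12.95 pos [ 0.6156 -0.0668  0.1002] yh -37.5 z [ 7.0e-04 -1.1e-03 -1.0e+00] F [-0.9   0.06 -0.77] M [-0.095  0.154  0.078] w 0.0471 q6 30.3
shift tool mm [-0.3 -0.6  0.3]
tilt fix rotvec [ 0.0013  0.0005 -0.    ]
turn about tool z 0.009
```

View pics/w5.png

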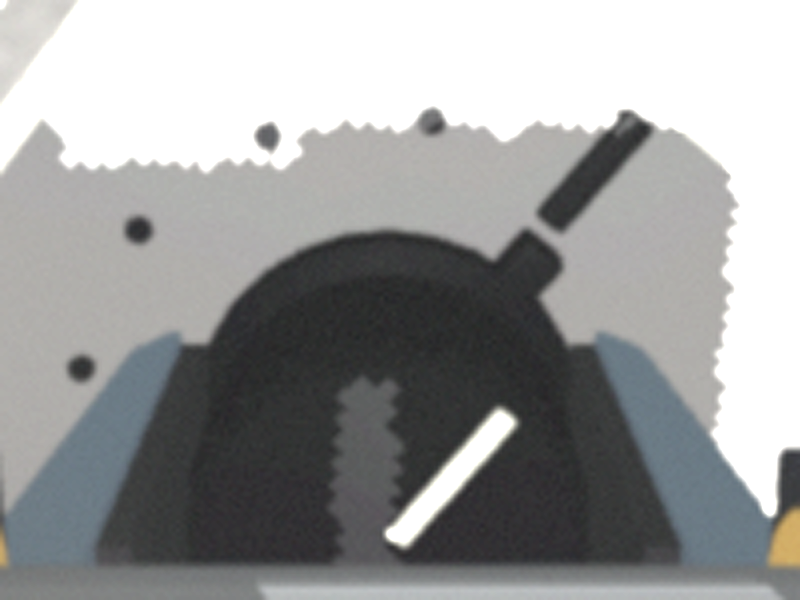

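Nose at (530,262) and rib (552,222)–(637,127) line up once the nose's height is allowed for. A light seating press, then release.

Emit:
arm_command(deltas=[[[0, 0, 0.6, 0, 0, 0, 255], [0, 0, 0.4, 0, 0, 0, 255]]])

```text
time: 13.17
tool_pos: [0.6157, -0.0668, 0.1]
eef_rot: [0.001, 0.897, 0.443, 0.0]
contact_force: [-1.6, 0.1, 2.1]
grip_width: 0.0474
```

```bash
python3 -c "
from h import *
rep([.615,-.0667,.0999],-38)"
```

```text
t 13.17 pos [ 0.6157 -0.0668  0.1   ] yh -37.46 z [ 0.0012 -0.0011 -1.    ] F [-1.57  0.15  2.1 ] M [-0.089  0.292  0.103] w 0.0474 q6 30.3
shift tool mm [-0.4 -0.6  0.1]
tilt fix rotvec [ 0.0016  0.0001 -0.    ]
turn about tool z 0.009
```

Emit:
arm_command(deltas=[[[0, 0, 0, 0, 0, 0, 110], [0, 0, 0, 0, 0, 0, 70], [0, 0, 0, 0, 0, 0, 20], [0, 0, 0, 0, 0, 0, 0], [0, 0, 0, 0, 0, 0, 0], [0, 0, 0, 0, 0, 0, 0], [0, 0, 0, 0, 0, 0, 0]]])

```text
time: 13.75
tool_pos: [0.6162, -0.0667, 0.0998]
eef_rot: [0.001, 0.897, 0.442, 0.001]
contact_force: [0.9, 0.2, -0.1]
grip_width: 0.0886
```

```bash
python3 -c "
from h import *
rep([.615,-.0667,.0999],-38)"
```

```text
t 13.75 pos [ 0.6162 -0.0667  0.0998] yh -37.49 z [ 2.4e-03 -8.0e-04 -1.0e+00] F [ 0.89  0.22 -0.06] M [-0.102  0.1    0.017] w 0.0886 q6 30.3
shift tool mm [-0.7 -0.9 -0.1]
tilt fix rotvec [ 0.0024 -0.0008 -0.    ]
turn about tool z 0.009
```

Now lift straight up, then back off so that the cameras can see.

Emit:
arm_command(deltas=[[[0, 0, -8, 0, 0, 0, 0], [0, 0, -15, 0, 0, 0, 0], [0, 0, -20, 0, 0, 0, 0], [0, 0, -20, 0, 0, 0, 0], [0, 0, -15, 0, 0, 0, 0], [-20, 0, 0, 0, 0, 0, 0], [-20, 0, 0, 0, 0, 0, 0], [-10, 0, 0, 0, 0, 0, 0], [0, 0, 0, 0, 0, 0, 0], [0, 0, 0, 0, 0, 0, 0], [0, 0, 0, 0, 0, 0, 0]]])

```text
time: 14.67
tool_pos: [0.586, -0.1067, 0.1863]
eef_rot: [0.002, 0.897, 0.443, 0.003]
contact_force: [-0.6, 0.2, -0.2]
grip_width: 0.0912
```

```bash
python3 - <<'E'
from h import *
import pickle
rep()
T=tool();f=grab_frame('wrist');f['T']=T@f['tool_from_camera'];pickle.dump(f,open('w6.pkl','wb'));save('w6',f)
f=grab_frame('scene');pickle.dump(f,open('s6.pkl','wb'));save('s6',f)
E
```

```text
t 14.67 pos [ 0.586  -0.1067  0.1863] yh -37.46 z [ 6.8e-03 -5.0e-04 -1.0e+00] F [-0.62  0.17 -0.21] M [-0.097  0.17  -0.009] w 0.0912 q6 26.0
tilt fix rotvec [ 0.0057 -0.0037 -0.    ]
```

View pics/w6.png

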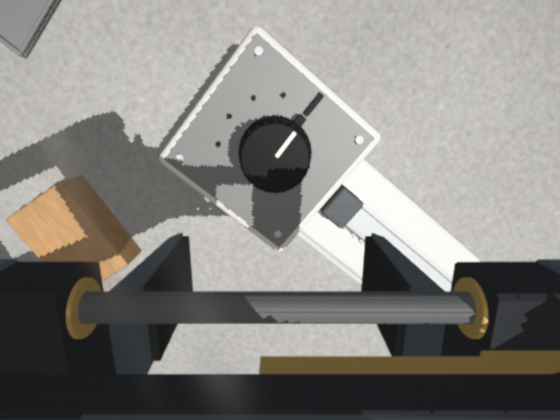

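View pics/s6.png

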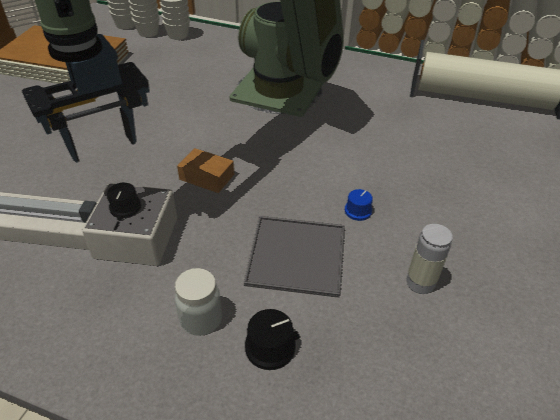

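The knob stands on the sealer (wrist view centre about (276,155)), its line pointing to the rib at (313,103). The bystanders are unmoved. Next I'll measure its height and angle.

```bash
python3 - <<'E'
from h import *
import pickle
f=pickle.load(open('w6.pkl','rb'));P=cloud(f);Z=P[...,2];hsv=cv2.cvtColor(f['frame'],cv2.COLOR_RGB2HSV)
reg=np.zeros(Z.shape,bool);reg[110:200,230:320]=1
k=reg&(Z>.112)&(Z<.14);print('top z',np.median(Z[k]),'casetop z',np.median(Z[60:90,250:270]),k.sum())
q=P[k];c,r=cv2.minEnclosingCircle(q[:,:2].astype(np.float32));print(c,r)
k2=k&(hsv[...,2]>120);ys,xs=np.nonzero(k2);L=ray(f,np.stack([xs,ys],1),.123)
vx,vy,x0,y0=cv2.fitLine(L[:,:2].astype(np.float32),cv2.DIST_L2,0,.01,.01).ravel();print('line',len(L),x0,y0,np.degrees(np.arctan2(vy,vx)))
reg[:]=0;reg[88:125,290:330]=1
d=(reg&(hsv[...,2]<75)).astype(np.uint8);kk,lab,st,ce=cv2.connectedComponentsWithStats(d)
for i in range(1,kk):
  if st[i,4]>15:
    ys,xs=np.nonzero(lab==i);A=ray(f,np.stack([xs,ys],1),.083);v=cv2.fitLine(A[:,:2].astype(np.float32),cv2.DIST_L2,0,.01,.01).ravel();print(st[i],A.mean(0),np.degrees(np.arctan2(v[1],v[0])),'from centre',np.degrees(np.arctan2(A.mean(0)[1]-c[1],A.mean(0)[0]-c[0])))
cc=cv2.resize(f['frame'][80:200,200:360],(800,600),interpolation=cv2.INTER_CUBIC);save('w6c',{'frame':np.clip(cc.astype(float)*1.5,0,255).astype(np.uint8)})
E
```

```text
top z 0.12265750433466456 casetop z nan 4012
(0.6148597002029419, -0.06773222237825394) 0.024724017828702927
line 180 0.6260735 -0.064762115 17.336462
[304  93  18  22 124] [ 0.65936384 -0.05659013  0.083     ] 13.402107 from centre 14.055702197400517
[290 115  15  10 105] [ 0.64308611 -0.05895807  0.083     ] -17.571856 from centre 17.2678021019905
```

View pics/w6c.png

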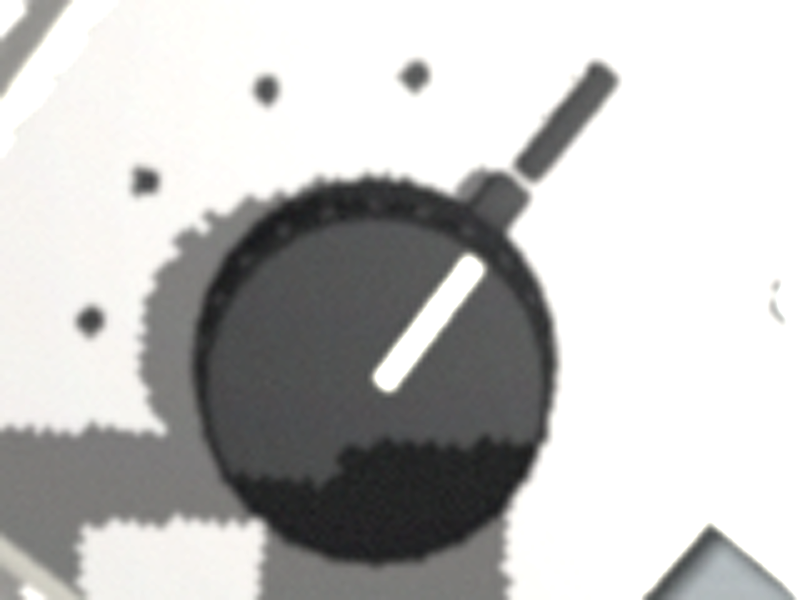

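```bash
python3 - <<'E'
from h import *
import pickle
f=pickle.load(open('w6.pkl','rb'));px=lambda a:np.array(a)/5-.4+[200,80]
ang=lambda a,b:np.degrees(np.arctan2(*(b-a)[:2][::-1]))
l=ray(f,px([(387,380),(473,262)]),.123);print('line',ang(*l),l)
r=ray(f,px([(528,169),(603,72)]),.083);print('rib',ang(*r),r)
c=np.array([.6147,-.0675,0])
print('c->tip',ang(c,l[1]),'c->rib',ang(c,r.mean(0)))
for z in (.087,.092): n=ray(f,px([(503,203)]),z)[0];print('nose',n,ang(c,n))
for nm in ('s6',):
    f=pickle.load(open(nm+'.pkl','rb'))
    cc=cv2.resize(f['frame'][170:250,80:186],(795,600),interpolation=cv2.INTER_CUBIC);save('s6c',{'frame':np.clip(cc.astype(float)*1.5,0,255).astype(np.uint8)})
f=grab_frame('top');pickle.dump(f,open('t6.pkl','wb'))
cc=cv2.resize(f['frame'][140:230,380:500],(800,600),interpolation=cv2.INTER_CUBIC);save('t6c',{'frame':np.clip(cc.astype(float)*1.5,0,255).astype(np.uint8)})
E
```

```text
line 16.233066449385216 [[ 0.61704986 -0.06726434  0.123     ]
 [ 0.63536356 -0.06193225  0.123     ]]
rib 14.48350700926401 [[ 0.65091327 -0.05865643  0.083     ]
 [ 0.66806776 -0.05422525  0.083     ]]
c->tip 15.080072339642244 c->rib 13.869412384950866
nose [ 0.64474143 -0.06015344  0.087     ] 13.741851700736243
nose [ 0.64449132 -0.05989667  0.092     ] 14.317361467590798
```

View pics/t6c.png

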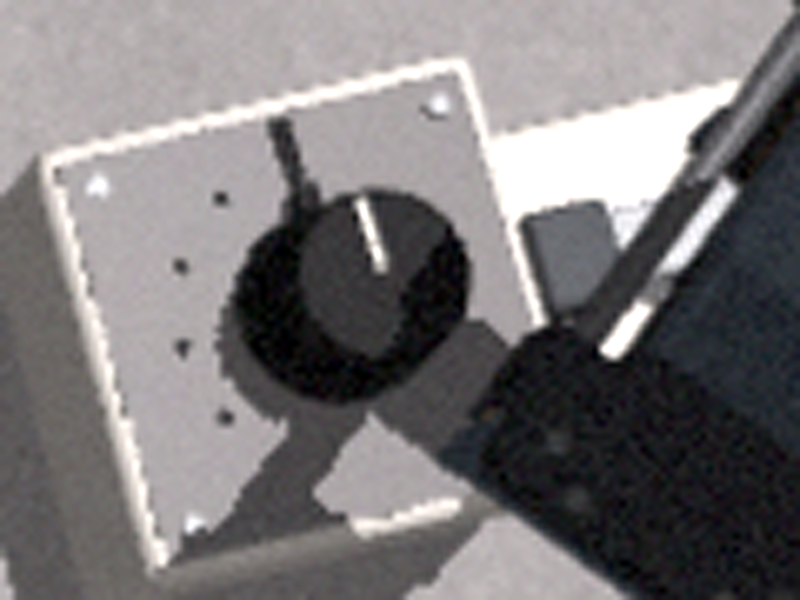

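Pointer and rib agree within about 1–2°, and the knob's top is at 0.1227 m (home is 0.123 m). Handing in.

```bash
python3 -c "
from h import *
rep()
from bench import hand_in
print(hand_in())"
```

```text
t 14.82 pos [ 0.5861 -0.1064  0.186 ] yh -37.41 z [ 6.2e-03 -5.0e-04 -1.0e+00] F [ 0.29  0.47 -0.35] M [-0.082  0.13  -0.011] w 0.0912 q6 26.0
tilt fix rotvec [ 0.0053 -0.0034 -0.    ]
the job is handed in; nothing more can be done
None
```

The knob is fully home on the sealer's shaft with its pointer at the index rib. I let go, backed the gripper clear and handed the job in at about 15 s of the 67 s.

- **Fitting:** I took the small black knob from the tray and pushed it onto the shaft, turning it slowly counter-clockwise until it dropped. The highest force I read while pressing was about 6 N. Forces are only read at the end of each move, so a brief higher peak could have been missed.
- **Seating:** After release the knob's top measured 122.7 mm above the counter, against 123 mm when fully home.
- **Pointer:** I then turned it about 73° clockwise to the rib. The last checks disagree slightly. The nose and the rib agree within about 0.5°. The white line reads 1–2° counter-clockwise of the rib by hand-picked ends, and about 4° by an automatic line fit. I left it there.
- **Bystanders:** The jar, can and carton look unmoved in the final scene picture.

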